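Dial open the lock-out key box

TASK

Open the lock-out key box. Dial its press-and-turn combination with the bar knob: right (clockwise) to about the fourth mark right of the long middle mark and press the dial one step down, left to about the fourth mark left of it and press the next step, then right again to about the first mark right of the middle and press it fully home; the lock is worn, so each gate lies up to a mark or so off and must be felt for: turn gently until the stop is felt, press only there, and force neither dial nor lid. Then slide the lid fully open, let go, and leave the things around undisturbed.

Things in the scene. Friction and masses are not known exactly. Their poses are not given: they have to be found in the camera images.
- lockbox: Fixed aluminium key box, 130 (its x) by 270 (its y) by 75 mm high; origin on the worktop under its centre. The +y half is the lock block with the dial; the -y half the key well under the sliding lid, rails 70 mm high. Marks on the block's top, 43 to 52 mm from the dial axis: a long middle one (along box +x from the axis), six short ones each side, 0.14 rad apart.
- dial_axis (a point): Point of the dial's turning axis at the top of the lock block, at box (0, 75, 75) mm. Does not move. Axes as the box.
- dial_grip (a point): In the dial's black bar knob, on the dial axis: bar 50 mm long (this x), 14 thick (this y), 31 tall, on a round skirt of 34 mm radius. The point is 19 mm above the skirt's top, 11 mm below the bar's top; 120 mm above the worktop at the start, 102 mm when fully pressed. Turns and sinks with the dial; +x is the pointer end (white line), along box +x at dial 0.
- dial (a joint): Turn of the dial, rad: 0 with the pointer at the middle mark, positive to the left (counterclockwise from above), negative to the right; one mark is 0.14 rad. Stays where left, about 0.04 N m of friction. Starts between -0.15 and 0.25.
- press (a joint): How far the dial is pressed down, m: 0 at the start, 0.018 home; three 6 mm steps, no return spring, friction about 3 N. Each step goes only at its gate: turning right, left, right, the stops lie at dial -0.56, +0.56, -0.14, each give or take 0.19 rad, and the slot to press into reaches 0.07 rad back from the stop. Elsewhere a ledge 0.4 mm below holds the dial up.
- spindle: Hidden in the lock block, turns and sinks with the dial; origin on the dial axis, 75 mm above the worktop before pressing. Its pin (23 mm from the axis) meets the stops and ledges, its collar locks the lid until the dial is home. Force on it must stay under 30 N (0.7 N m of turning at a stop).
- lid (a joint): Travel of the sliding lid, m: 0 shut, 0.09 fully open; it slides along box -y, out over the end of the box. Locked until the dial is fully home. Friction about 2 N; stays where left.
- lid_grip (a point): In the lid's upright handle bar: 60 mm long (box x), 12 mm thick (box y), standing from 65 to 91 mm above the worktop; this point is 83 mm above the worktop and at box (0, -80) mm when shut. Axes as the box; moves with the lid.
- padlock: Padlock lying in the well of the key box under the lid, 76 x 38 x 20 mm; it stays there.
- sample_pot: Sample pot, 50 mm across, 66 mm tall, standing behind the box: bystander. Origin under its centre.
- thermometer: Food thermometer lying to the right, 152 x 46 x 18 mm: bystander. Origin under its centre.
- date_stamp: Date stamp standing at the right rear, 42 x 25 mm, 76 mm tall: bystander. Origin under its centre.
- pen: Pen lying to the left, 142 mm long, 12 mm thick: bystander.
- calculator: Pocket calculator lying at the left, 118 x 68 x 15 mm: bystander. Origin under its centre.

How it is judged:
By the outcome, as a careful person would: the job done as asked, in the order asked, and still so for the second after the job is handed in, with the robot touching nothing.
It also fails if it takes over 72 s, if anything falls off the work surface, if the arm or the gripper's body presses on something with over 40 N, if the wrist force passes 120 N, or if a joint passes its speed limit or range.

ROBOT

A 6-joint arm with a two-finger parallel gripper is mounted at the origin on a cart in front of the work surface, level with it; the furniture and walls round the work are solid. World frame = base frame: x ahead of the robot, y to its left, z up, the work surface at z = 0. Lengths are in m, angles in rad, forces in N, time in s.
With the tool pointing down it reaches from about 0.4 to 0.925 m from the base axis. Payload 12.5 kg.
Tool frame: the origin (TCP) lies at the very end of the fingers, on their centre line; the grasp point (between the pads) lies 19 mm behind it (bot.pinch_z is the distance from the TCP to the grasp point, in m); y points along the fingers, z is the direction in which the jaws open and shut, and the axes are right-handed (so a half turn about y gives the same grasp; the last joint's range is limited). The gripper opens to 95 mm and grips with 3 to 60 N. Pads are 20 mm wide; open, the fingers measure 119 mm over their backs; the gripper's body (75 mm by 180 mm) begins 59 mm behind the grasp point.
Start: joints at [1.232, 0.491, 1.559, -0, 1.092, -0.106], TCP at [0.144, 0.608, 0.176] pointing down, gripper open.
Joint ranges: [-3.1, 3.1], [-0.84, 2.19], [0.05, 2.79], [-1.13, 4.28], [0.06, 2.93], [-2.69, 2.69]. Speed limits (rad/s): [2.22, 2.22, 2.79, 3.14, 3.14, 3.14].

INTERFACE

Orientations are given as a unit quaternion [x, y, z, w].
In Python, from plant import bot gives the robot as it stands. The module is installed in compiled form; this text tells all that it offers. Calls block until the motion is done:
- bot.move_to(position, orientation): joint-space move of the TCP to a pose.
- bot.line_to(position, v=0.15, orientation=None): straight line of the TCP; orientation=None keeps the orientation; v is the mean speed in m/s.
- bot.movej(angles): joint-space move.
- bot.release() and bot.grasp(force=None): open the fingers fully, or close them until they stop; force is the grip in N (None keeps the last).
- bot.dwell(seconds).
- bot.inverse_kinematics(position, orientation): joint angles nearest the present ones, or None.
- bot.observe(): the state.
- bot.grab_frame(name): name is "side" or "top"; returns a dict with "color" (420x560x3 uint8, red, green, blue), "depth" (420x560 float32, m along the optical axis (not along the pixel's ray), 0 where there is no reading), "camera_matrix" (3x3 intrinsics, pixels), "k1" (the pictures are not rectified: a ray, as slopes to the right and down, at radius r is drawn at 1 + k1 r^2 times it, then the intrinsics apply), "R" (3x3) and "t" (3): a world point X has camera coordinates R X + t. Camera axes: x right, y down, z forward; pixel columns grow to the right and rows downward; lengths in m; the calibration is good to about 2 mm. A picture is of the moment at which its call begins.
A pose or a line that the arm cannot do raises bot.MotionError and nothing moves.
- bot.job_done(): hands the job in, once; it reports no verdict.
The state is a dict: "time_s": time; "qpos": joint angles; "joint_vel": joint speeds; "joint_efforts": joint torques, N m; "tcp_pos": TCP position; "tool_rot": TCP orientation; "contact_force": force on the tool from outside, world axes, zero at the start; "torque": the same for the moment, N m; "finger_gap": finger opening in m.
Only numpy, scipy, OpenCV 4.12 (cv2) and the standard library are available. Lean on these libraries where they do the work, as an engineer would, in place of code of your own. Each camera call takes 0.05 s, during which the arm holds its last target. There are 200 camera calls.

## Working session

There is one attempt and no reset: what is moved stays moved. The work goes in short steps, each a Python script; the robot and the scene stay as the last script left them, time stands still between calls to the robot, and variables do not carry over. Pictures are saved under pics/ and viewed, about 8 in all and at most 12, crops included, and the job is handed in when it is done.

```bash
mkdir -p pics; python3 - <<'E'
from plant import bot
import cv2,numpy as np
for n in("top","side"):
    f=bot.grab_frame(n); cv2.imwrite(f"pics/{n}0.png",f["color"][:,:,::-1]); np.savez(f"{n}0.npz",**f)
    C=-f["R"].T@f["t"]; print(n,C,f["R"][2],f["camera_matrix"][0,0],f["k1"])
o=bot.observe();print(o)
E
```

```text
top [0.21258132 0.10595578 1.58447549] [ 0.24447698 -0.04900919 -0.96841577] 503.92779607175925 -0.12144479288667273
side [ 0.20156587 -0.94506831  1.04243177] [ 0.25514254  0.69948784 -0.66754704] 455.3670306348827 0.04169700058911623
{'time_s': 0.1, 'qpos': array([ 1.23240550e+00,  4.91469095e-01,  1.55935781e+00, -1.40256475e-05,
        1.09172324e+00, -1.05582438e-01]), 'joint_vel': array([ 0.00042106, -0.00194822, -0.00115099,  0.00016533,  0.00021381,
        0.00064583]), 'joint_efforts': array([ 2.12547297e-03, -6.13620543e+01, -2.58601642e+01,  6.93370099e-02,
        4.69801482e-02, -5.98985343e-05]), 'tcp_pos': array([0.14408399, 0.60791449, 0.17514954]), 'tool_rot': array([ 0.70265293, -0.0821924 ,  0.08205192, -0.70199056]), 'contact_force': array([ 0.11307801, -0.22364605,  0.31778396]), 'torque': array([ 0.0159989 , -0.02327377, -0.02685379]), 'finger_gap': 0.09523771241677133}
```

View pics/top0.png

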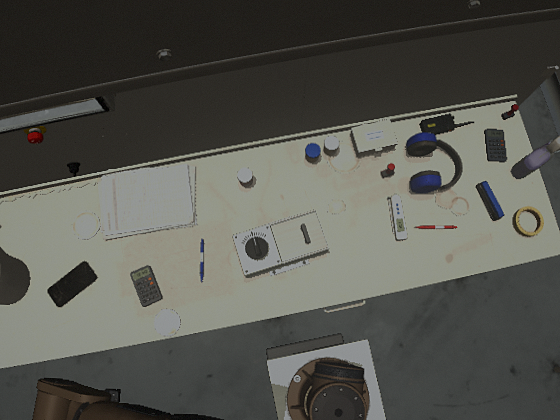

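View pics/side0.png

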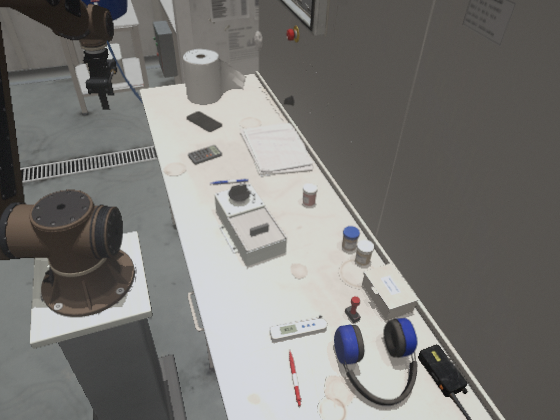

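The top view shows the box at about (233–328, 210–278), with the dial near (257,246) and the lid handle near (306,234). In the side view the dial is near (238,190) and the handle near (259,230).

```bash
cat > h.py <<'E'
import numpy as np,cv2
def rays(f,px):
    K=f["camera_matrix"];k=float(f["k1"])
    d=(np.atleast_2d(px).astype(float)-[K[0,2],K[1,2]])/[K[0,0],K[1,1]]
    u=d.copy()
    for _ in range(20): u=d/(1+k*(u**2).sum(1,keepdims=True))
    R=f["R"]; return -R.T@f["t"], np.c_[u,np.ones(len(u))]@R
def onplane(f,px,z):
    C,D=rays(f,px); return (C+D*((z-C[2])/D[:,2:]))[:,:2]
def proj(f,X):
    c=np.atleast_2d(X)@f["R"].T+f["t"]; u=c[:,:2]/c[:,2:]
    u=u*(1+float(f["k1"])*(u**2).sum(1,keepdims=True));K=f["camera_matrix"]
    return u*[K[0,0],K[1,1]]+[K[0,2],K[1,2]]
E
python3 - <<'E'
from h import *
f=np.load("top0.npz");g=np.load("side0.npz")
c=f["color"][200:290,222:342,::-1]; a=cv2.resize(c,None,fx=6,fy=6,interpolation=cv2.INTER_CUBIC)
c=g["color"][175:265,205:295,::-1]; b=cv2.resize(c,(540,540),interpolation=cv2.INTER_CUBIC)
cv2.imwrite("pics/topz.png",a);cv2.imwrite("pics/sidez.png",b)
for p in [(233,236),(318,210),(328,253),(243,278),(257,246),(306,234)]: print(p,onplane(f,[p],.075))
E
```

```text
(233, 236) [[0.53117286 0.18361045]]
(318, 210) [[ 0.55988273 -0.08834893]]
(328, 253) [[ 0.42275913 -0.08913498]]
(243, 278) [[0.39918707 0.17692544]]
(257, 246) [[0.48640802 0.11753694]]
(306, 234) [[ 0.49334847 -0.03607303]]
```

View pics/topz.png

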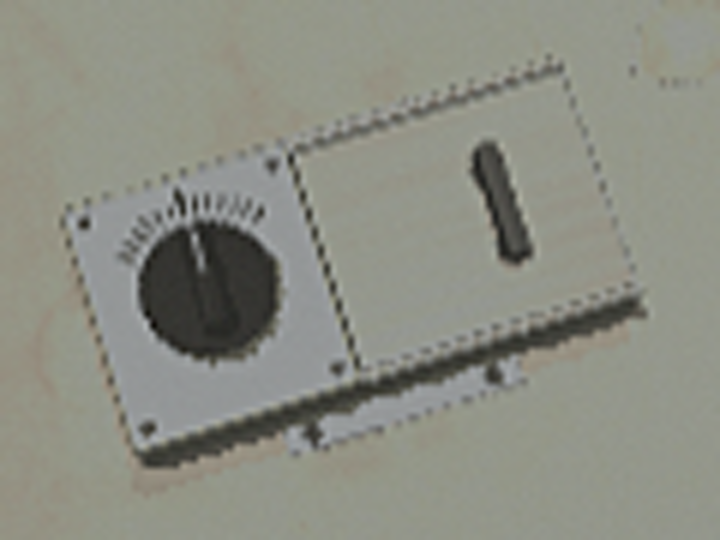

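View pics/sidez.png

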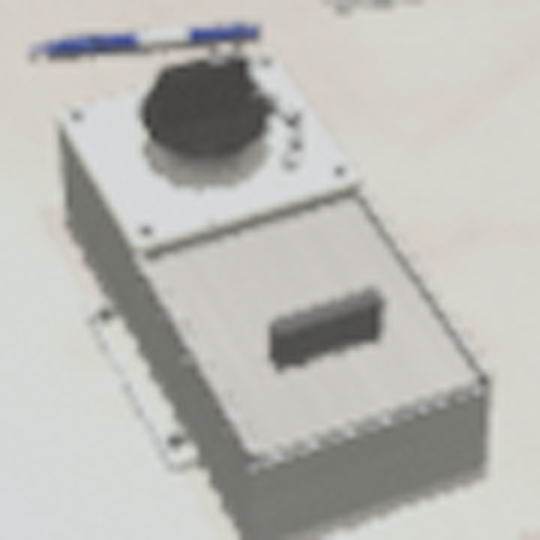

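Top crop: block corners (68,212), (138,448), (357,368), (292,150); handle ends (485,145), (517,258); pointer line from (190,222) to the bar's tail near (222,335). Side crop: block corner (62,118), lid end corners (255,460) and (488,378). Next, fit the box pose to these.

```bash
python3 - <<'E'
from h import *
from scipy.optimize import least_squares
f=np.load("top0.npz");g=np.load("side0.npz")
z=lambda p,o:(np.array(p,float)+.5)/6-.5+o
P=[(f,z([(68,212),(138,448),(562,65),(635,292),(485,140),(519,263)],[222,200]),
 np.array([(65,135,75),(-65,135,75),(65,-135,70),(-65,-135,70),(30,-80,91),(-30,-80,91)])/1e3),
 (g,z([(62,118),(255,462),(488,378),(275,322),(380,290),(355,187)],[205,175]),
 np.array([(-65,135,75),(-65,-135,70),(65,-135,70),(-30,-80,91),(30,-80,91),(65,15,75)])/1e3)]
def W(q,B):
    c,s=np.cos(q[2]),np.sin(q[2]); R=np.array([[c,-s,0],[s,c,0],[0,0,1]]); return B@R.T+[q[0],q[1],0]
def fit(ps):
    r=lambda q:np.concatenate([(proj(ff,W(q,B))-p).ravel() for ff,p,B in ps])
    s=least_squares(r,[.49,.04,0.1],loss="soft_l1"); return s.x,r(s.x).reshape(-1,2).round(2)
for ps in (P[:1],P[1:],P): x,r=fit(ps);print(x,r.tolist())
np.save("box.npy",x)
D=W(x,np.array([[0,.075,.075]]))[0]
print("axis",D,"proj",proj(f,W(x,np.array([[0,.075,.12]]))),"handle",W(x,np.array([[0,-.08,.083]])))
# dial angle
a=onplane(f,z([(190,222),(224,338)],[222,200]),.131); d=a[0]-a[1]; print(a,np.hypot(*d),"mid",a.mean(0),"dial",np.arctan2(d[1],d[0])-x[2])
m=onplane(f,z([(178,188),(186,212)],[222,200]),.075); print("mark",m, [np.arctan2(*(p-D[:2])[::-1])-x[2] for p in m])
E
```

```text
[0.48586135 0.04580865 0.10438334] [[-1.26, -0.37], [-0.88, 0.91], [0.21, -1.05], [1.48, 0.63], [-0.01, 0.67], [0.48, -1.25]]
[0.4846715  0.04365396 0.1185174 ] [[-1.75, -0.47], [-0.58, -0.45], [1.01, -0.37], [-0.59, 1.59], [0.37, 0.87], [1.49, -0.73]]
[0.48578468 0.04510449 0.10789469] [[-1.06, -0.23], [-0.53, 1.02], [0.31, -1.19], [1.73, 0.44], [0.16, 0.57], [0.72, -1.37], [-1.17, -1.06], [-0.91, -0.91], [0.86, -0.49], [-0.68, 1.19], [0.35, 0.62], [1.82, -0.97]]
axis [0.47770827 0.11966837 0.075     ] proj [[256.20834778 246.33925274]] handle [[ 0.49439952 -0.03443031  0.083     ]]
[[0.50594347 0.12265063]
 [0.44641427 0.11713136]] 0.05978452154980947 mid [0.47617887 0.119891  ] dial -0.015443499545029854
mark [[0.53578129 0.12601802]
 [0.52273444 0.124328  ]] [np.float64(0.0010116946539871496), np.float64(-0.004774554603291903)]
```

```bash
cat >> h.py <<'E'
from scipy.spatial.transform import Rotation as Ro
def quat(az):
    c,s=np.cos(az),np.sin(az)
    return Ro.from_matrix(np.array([[s,0,c],[-c,0,s],[0,-1,0]])).as_quat()
AX=np.array([.4777,.1197]); YAW=.108
def st(bot,tag=""):
    o=bot.observe(); print(tag,round(o["time_s"],2),"tcp",o["tcp_pos"].round(4),"F",o["contact_force"].round(1),"M",o["torque"].round(2),"gap",round(o["finger_gap"],4),"q1",o["qpos"][0].round(3),"q6",o["qpos"][5].round(3)); return o
E
python3 - <<'E'
from plant import bot
from h import *
q=quat(YAW-.015+np.pi/2)
bot.move_to([*AX,.2],q); st(bot,"hover")
bot.line_to([*AX,.107],v=.1); st(bot,"down")
bot.grasp(6); bot.dwell(.2); o=st(bot,"grasp")
f=bot.grab_frame("top");np.savez("top1.npz",**f);g=bot.grab_frame("side");np.savez("side1.npz",**g)
a=cv2.resize(f["color"][180:290,200:340,::-1],(560,440),interpolation=cv2.INTER_CUBIC)
b=cv2.resize(g["color"][105:215,180:280,::-1],(400,440),interpolation=cv2.INTER_CUBIC)
cv2.imwrite("pics/g1.png",np.hstack([a[:,150:550],b]))
E
```

```text
hover 2.23 tcp [0.4777 0.1202 0.2   ] F [-0.2 -0.5  0.5] M [ 0.04  0.01 -0.03] gap 0.095 q1 0.112 q6 -1.552
down 3.31 tcp [0.478  0.1198 0.1074] F [ 1.4  0.1 -0.3] M [-0.03  0.06  0.01] gap 0.0948 q1 0.111 q6 -1.553
grasp 5.02 tcp [0.4777 0.1197 0.107 ] F [ 0.4 -0.9  0. ] M [0.06 0.03 0.03] gap 0.0007 q1 0.111 q6 -1.552
```

View pics/g1.png

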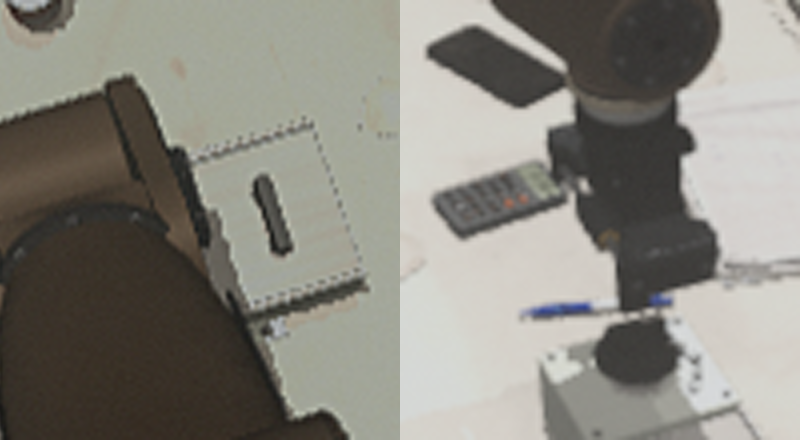

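The side crop shows the fingertips at about (640,300) and the dial at about (635,350), so the fingers closed on nothing. I'll locate the fingers in 3D with the depth image.

```bash
python3 - <<'E'
from h import *
g=np.load("side1.npz");g0=np.load("side0.npz");f0=np.load("top0.npz")
t=[.4777,.1197,.107]
print("tcp side",proj(g,t),"in crop",(proj(g,t)-[180,105])*4+[400,0],"dialgrip crop",(proj(g,[.4777,.1197,.12])-[180,105])*4+[400,0])
def p3(f,u,v):
    C,D=rays(f,[(u,v)]); d=f["depth"][v,u]; return (C+D[0]*d).round(4)  # D has unit forward comp
for u in(236,238,240,242):
  for v in (172,176,178,180,183,187,190,193): print(u,v,"now",p3(g,u,v),"before",p3(g0,u,v))
print("top: dial",[p3(f0,257,246),p3(f0,253,246),p3(f0,306,233),p3(f0,290,240)])
E
```

```text
tcp side [[239.02180524 191.30826774]] in crop [[636.08722097 345.23307098]] dialgrip crop [[635.57127434 332.62880508]]
236 172 now [0.4504 0.0395 0.2505] before [0.5283 0.3475 0.0027]
236 176 now [0.4504 0.0414 0.2346] before [ 0.5235  0.3311 -0.0026]
236 178 now [0.4494 0.0384 0.2299] before [ 0.5199  0.3184 -0.0014]
236 180 now [0.4683 0.1147 0.1591] before [0.5127 0.291  0.0121]
236 183 now [0.5107 0.285  0.0035] before [ 0.5129  0.2938 -0.0039]
236 187 now [0.4674 0.1153 0.1309] before [0.4673 0.1146 0.1315]
236 190 now [0.4665 0.1134 0.1204] before [0.4671 0.1155 0.1186]
236 193 now [0.4662 0.114  0.1076] before [0.4674 0.1186 0.1036]
238 172 now [0.4533 0.028  0.2583] before [5.361e-01 3.482e-01 3.000e-04]
238 176 now [0.4548 0.036  0.2377] before [0.5292 0.3239 0.0016]
238 178 now [0.4558 0.0408 0.2266] before [0.526  0.3128 0.0014]
238 180 now [0.4733 0.1096 0.1618] before [0.5216 0.297  0.0053]
238 183 now [ 5.187e-01  2.874e-01 -4.000e-04] before [0.518  0.2846 0.0019]
238 187 now [0.4732 0.1127 0.1315] before [0.474  0.116  0.1286]
238 190 now [0.4734 0.1151 0.1172] befo
[... 594 characters left out ...]
032] before [0.4785 0.1116 0.1063]
242 172 now [0.4646 0.0275 0.256 ] before [0.5497 0.3421 0.0016]
242 176 now [0.467  0.0376 0.2335] before [0.5417 0.3145 0.0056]
242 178 now [0.4663 0.0358 0.2278] before [0.5399 0.3088 0.0011]
242 180 now [0.4882 0.118  0.1516] before [0.5353 0.2926 0.0053]
242 183 now [0.4903 0.127  0.1321] before [0.4897 0.1247 0.134 ]
242 187 now [0.4875 0.1183 0.1233] before [0.4869 0.1158 0.1255]
242 190 now [0.4858 0.113  0.1157] before [0.4882 0.1222 0.1077]
242 193 now [0.4859 0.1148 0.1018] before [0.4853 0.1125 0.1038]
top: dial [array([0.4762, 0.1171, 0.1314]), array([0.4844, 0.1291, 0.0991]), array([ 0.4939, -0.0355,  0.0881]), array([0.4864, 0.0151, 0.066 ])]
```

```bash
python3 - <<'E'
from h import *
from plant import bot
g0=np.load("side0.npz");g=np.load("side1.npz")
print("pinch",bot.pinch_z,"tcp0 side",proj(g0,[.144,.608,.175]),"at +40mm",proj(g0,[.144,.608,.215]))
st(bot)
d=np.linalg.norm(g["color"].astype(int)-g0["color"],axis=2)[105:200,180:290]
a=np.hstack([cv2.resize(g0["color"][70:130,70:150,::-1],(400,300),interpolation=cv2.INTER_NEAREST),cv2.resize(g["color"][150:210,200:280,::-1],(400,300),interpolation=cv2.INTER_NEAREST)])
cv2.imwrite("pics/g2.png",a)
for v in range(176,200): print(v,g["color"][v,236:244].sum(1).tolist(),g["depth"][v,236:244:3].round(3))
E
```

```text
pinch 0.0188 tcp0 side [[111.39163094 111.70972896]] at +40mm [[108.85961743 101.75006612]]
 5.12 tcp [0.4777 0.1197 0.107 ] F [-0.  -1.2 -0. ] M [-0.06  0.    0.02] gap 0.0006 q1 0.111 q6 -1.553
176 [177, 185, 205, 214, 198, 179, 178, 183] [1.293 1.292 1.295]
177 [178, 186, 191, 196, 186, 180, 183, 181] [1.297 1.295 1.299]
178 [179, 183, 186, 182, 178, 184, 214, 244] [1.294 1.297 1.297]
179 [176, 178, 183, 182, 175, 176, 239, 302] [1.392 1.297 1.403]
180 [178, 177, 181, 176, 180, 184, 223, 280] [1.399 1.402 1.411]
181 [181, 178, 184, 179, 180, 178, 222, 278] [1.403 1.409 1.413]
182 [178, 181, 209, 237, 288, 434, 515, 473] [1.403 1.41  1.638]
183 [370, 464, 517, 470, 374, 462, 516, 460] [1.633 1.633 1.431]
184 [464, 485, 504, 452, 355, 351, 300, 272] [1.631 1.428 1.426]
185 [376, 288, 221, 206, 255, 262, 239, 205] [1.426 1.421 1.431]
186 [187, 185, 188, 187, 186, 191, 182, 182] [1.422 1.425 1.427]
187 [186, 186, 180, 180, 185, 184, 183, 184] [1.418 1.422 1.43 ]
188 [186, 181, 184, 178, 186, 183, 183, 179] [1.42  1.425 1.425]
189 [185, 184, 186, 185, 183, 178, 183, 185] [1.42  1.429 1.432]
190 [183, 182, 189, 181, 178, 184, 184, 183] [1.423 0.    1.431]
191 [183, 181, 181, 184, 183, 184, 183, 185] [1.43  1.432 1.439]
192 [182, 177, 179, 183, 186, 182, 186, 185] [1.428 1.435 1.44 ]
193 [174, 186, 184, 184, 181, 181, 184, 187] [1.432 1.438 1.442]
194 [182, 184, 179, 184, 188, 185, 184, 194] [1.435 1.438 1.438]
195 [188, 188, 186, 183, 190, 189, 185, 185] [1.434 1.435 1.432]
196 [188, 184, 182, 184, 188, 187, 188, 194] [1.427 1.428 1.427]
197 [185, 189, 185, 187, 183, 186, 185, 184] [1.433 1.427 1.423]
198 [183, 183, 188, 186, 186, 184, 188, 187] [1.426 1.426 1.426]
199 [188, 187, 184, 187, 188, 188, 188, 191] [1.43  1.425 1.424]
```

View pics/g2.png

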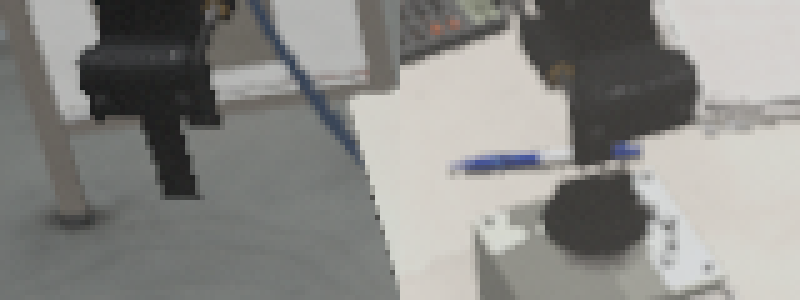

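```bash
python3 - <<'E'
from h import *
from plant import bot
bot.release(); bot.dwell(.2); o=st(bot)
g2=bot.grab_frame("side"); np.savez("side2.npz",**g2)
def cloud(f,u0,u1,v0,v1):
    u,v=np.meshgrid(np.arange(u0,u1),np.arange(v0,v1)); C,D=rays(f,np.c_[u.ravel(),v.ravel()]); d=f["depth"][v0:v1,u0:u1].ravel()
    ok=d>0; return (C+D*d[:,None])[ok], np.c_[u.ravel(),v.ravel()][ok]
for n,t,r in (("side0",[.144,.608,.175],(75,125,75,118)),("side1",[.4777,.1197,.107],(215,265,140,195)),("side2",[.4777,.1197,.107],(215,265,140,200))):
    X,p=cloud(np.load(n+".npz"),*r); X=X-t; dark=np.load(n+".npz")["color"][p[:,1],p[:,0]].sum(1)<260
    m=(np.hypot(X[:,0],X[:,1])<.13)&(X[:,2]>.005)&(X[:,2]<.2)&dark
    print(n,m.sum())
    for a in np.arange(0,.16,.01):
        k=m&(X[:,2]>=a)&(X[:,2]<a+.01)
        if k.any(): print(" z+%.2f n=%d  x %.3f..%.3f y %.3f..%.3f"%(a,k.sum(),X[k,0].min(),X[k,0].max(),X[k,1].min(),X[k,1].max()))
cv2.imwrite("pics/g3.png",cv2.resize(g2["color"][130:220,190:290,::-1],(600,540),interpolation=cv2.INTER_CUBIC))
E
```

```text
6.85 tcp [0.4777 0.1197 0.107 ] F [-0.4  0.2  1.2] M [ 0.07  0.1  -0.02] gap 0.0954 q1 0.111 q6 -1.553
side0 592
 z+0.04 n=33  x -0.025..0.019 y -0.056..0.050
 z+0.05 n=23  x -0.026..0.019 y -0.061..0.048
 z+0.06 n=22  x -0.024..0.020 y -0.062..0.048
 z+0.07 n=23  x -0.025..0.019 y -0.063..0.047
 z+0.08 n=21  x -0.026..0.021 y -0.063..0.050
 z+0.09 n=18  x -0.025..0.014 y -0.062..0.052
 z+0.10 n=16  x -0.026..0.016 y -0.066..0.052
 z+0.11 n=23  x -0.052..0.021 y -0.086..0.051
 z+0.12 n=73  x -0.053..0.026 y -0.097..-0.003
 z+0.13 n=74  x -0.053..0.031 y -0.093..0.011
 z+0.14 n=58  x -0.054..0.018 y -0.100..-0.059
 z+0.15 n=100  x -0.052..0.016 y -0.101..-0.032
side1 978
 z+0.00 n=19  x -0.021..0.023 y -0.008..0.000
 z+0.01 n=33  x -0.024..0.019 y -0.007..-0.000
 z+0.02 n=32  x -0.022..0.019 y -0.009..0.003
 z+0.04 n=16  x -0.011..0.011 y -0.006..0.001
 z+0.05 n=9  x -0.011..0.009 y -0.010..0.001
 z+0.06 n=4  x -0.013..-0.012 y -0.011..0.005
 z+0.07 n=5  x -0.012..-0.011 y -0.007..0.008
 z+0.08 n=3  x -0.012..-0.012 y -0.006..0.006
 z+0.11 n=13  x -0.041..0.023 y -0.083..0.077
 z+0.12
[... 230 characters left out ...]
.-0.000
 z+0.01 n=22  x -0.024..0.003 y -0.008..-0.001
 z+0.02 n=22  x -0.023..0.005 y -0.008..0.006
 z+0.03 n=1  x -0.004..-0.004 y -0.051..-0.051
 z+0.04 n=20  x -0.014..0.012 y -0.053..0.051
 z+0.05 n=22  x -0.016..0.012 y -0.056..0.052
 z+0.06 n=28  x -0.016..0.012 y -0.057..0.053
 z+0.07 n=24  x -0.017..0.012 y -0.059..0.052
 z+0.08 n=22  x -0.017..0.011 y -0.058..0.049
 z+0.09 n=19  x -0.012..0.011 y -0.061..0.052
 z+0.10 n=5  x -0.016..-0.011 y 0.046..0.054
 z+0.11 n=13  x -0.041..0.023 y -0.082..0.077
 z+0.12 n=78  x -0.042..0.036 y -0.086..0.075
 z+0.13 n=125  x -0.042..0.037 y -0.087..0.075
 z+0.14 n=75  x -0.042..0.037 y -0.092..0.081
 z+0.15 n=197  x -0.043..0.036 y -0.094..0.075
```

View pics/g3.png

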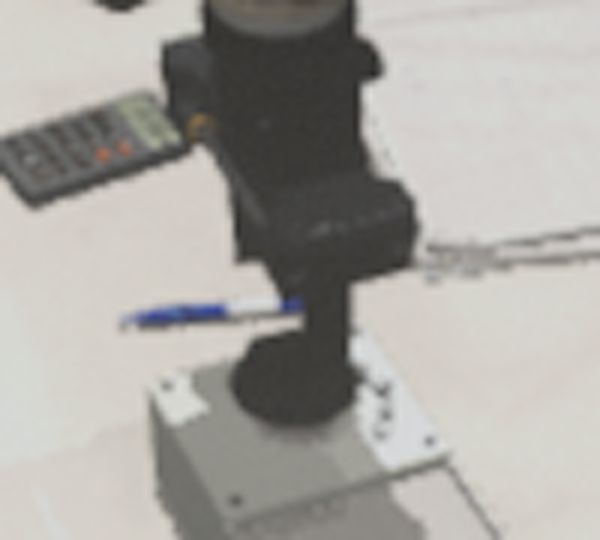

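The open-gripper picture shows a finger beside the dial (crop about (325,350)), with its tip still about 40 mm above the reported TCP. The depth data gives the same 39–40 mm at both arm poses, open and closed. So the real fingertips sit about 40 mm short of the reported TCP along the tool, while the lateral position is right. I'll correct for that and go down with force checks.

```bash
cat >> h.py <<'E'
OFF=.040  # measured: real fingertips are this far above the reported TCP
E
python3 - <<'E'
from plant import bot
from h import *
for z in (.125,.115,.108,.1055):
    bot.line_to([*AX,z-OFF],v=.05); o=st(bot,f"tip {z}")
    if abs(o["contact_force"][2])>6: break
bot.grasp(6); bot.dwell(.2); o=st(bot,"grasp")
E
```

```text
tip 0.125 7.49 tcp [0.4777 0.1197 0.0848] F [-0.3 -1.7 -0.3] M [ 0.05 -0.01  0.03] gap 0.095 q1 0.111 q6 -1.552
tip 0.115 7.84 tcp [0.4775 0.1197 0.0747] F [ 0.1 -0.5  0.5] M [ 0.03 -0.06 -0.06] gap 0.095 q1 0.111 q6 -1.552
tip 0.108 8.13 tcp [0.4775 0.1197 0.0677] F [ 0.4 -0.1  0.3] M [-0.   -0.01 -0.09] gap 0.0952 q1 0.111 q6 -1.552
tip 0.1055 8.38 tcp [0.4777 0.1197 0.0654] F [-0.1  0.2 -0.2] M [-0.01 -0.01  0.05] gap 0.0952 q1 0.111 q6 -1.552
grasp 9.92 tcp [0.4775 0.1209 0.0655] F [-1.  12.1 -0.9] M [2.25 0.2  0.  ] gap 0.0143 q1 0.113 q6 -1.552
```

```bash
python3 - <<'E'
from plant import bot
from h import *
bot.line_to([.4777,.1211,.0655],v=.05); o=st(bot,"shift")
bot.grasp(12); bot.dwell(.1); o=st(bot,"grip")
q=o["qpos"].copy()
for d in (.03,.06,.1,.15,.2):   # turn right: az decreases -> q6 increases
    p=q.copy(); p[5]+=d; bot.movej(p); o=st(bot,f"turn -{d}")
    if np.hypot(*o["contact_force"][:2])>12 or abs(o["torque"][2])>.25: break
E
```

```text
shift 10.17 tcp [0.4775 0.1214 0.0655] F [-1.6  4.3  0.1] M [1.06 0.3  0.01] gap 0.0138 q1 0.115 q6 -1.55
grip 10.48 tcp [0.4775 0.1214 0.0655] F [-2.3  5.5  0.8] M [1.25 0.27 0.  ] gap 0.014 q1 0.114 q6 -1.55
turn -0.03 10.73 tcp [0.4775 0.1215 0.0655] F [-0.6  4.1  0.3] M [ 0.95  0.21 -0.02] gap 0.0142 q1 0.114 q6 -1.52
turn -0.06 10.98 tcp [0.4775 0.1215 0.0655] F [-0.6  5.4 -0.6] M [ 1.02  0.21 -0.02] gap 0.0141 q1 0.115 q6 -1.49
turn -0.1 11.23 tcp [0.4775 0.1216 0.0655] F [-0.7  4.4  0.8] M [ 1.14  0.22 -0.01] gap 0.0139 q1 0.115 q6 -1.45
turn -0.15 11.48 tcp [0.4775 0.1216 0.0655] F [-0.4  6.  -0.8] M [ 1.27  0.25 -0.03] gap 0.014 q1 0.115 q6 -1.4
turn -0.2 11.73 tcp [0.4775 0.1217 0.0655] F [-1.1  6.  -1. ] M [ 1.33  0.21 -0.01] gap 0.0138 q1 0.115 q6 -1.35
```

```bash
cat >> h.py <<'E'
import json
def load(): return json.load(open("cmd.json"))
def save(c): json.dump(c,open("cmd.json","w"))
def go(bot,c):
    q=bot.inverse_kinematics(c["p"],quat(c["az"])); bot.movej(q); return bot.observe()
def adj(c,o,k=7e-5):
    F=o["contact_force"][:2]
    if np.hypot(*F)>5: c["p"][0]+=k*F[0]; c["p"][1]+=k*F[1]
def dial(o): return o["qpos"][0]-o["qpos"][5]-np.pi/2-YAW
def turn(bot,c,target,step,thr=.13):
    """turn towards dial target; True when a stop is felt"""
    s=np.sign(target+np.pi/2+YAW-c["az"])
    while (target+np.pi/2+YAW-c["az"])*s>1e-6:
        c["az"]+=s*min(step,abs(target+np.pi/2+YAW-c["az"])); o=go(bot,c); M=o["torque"][2]
        if abs(M)>.09: M=bot.observe()["torque"][2]
        print("dial %.3f cmd %.3f Mz %.2f F"%(dial(o),c["az"]-np.pi/2-YAW,M),o["contact_force"].round(1))
        if abs(M)>thr: save(c); return True
        adj(c,o)
    save(c); return False
def press(bot,c,depth,step=.001,lim=13):
    z0=c["p"][2]
    while z0-c["p"][2]<depth-1e-6:
        c["p"][2]-=step; o=go(bot,c); F=o["contact_force"]
        print("press %.2f mm act z %.4f Fz %.1f Mz %.2f"%((z0-c["p"][2])*1e3,o["tcp_pos"][2],F[2],o["torque"][2]))
        if F[2]>lim: save(c); return False
        adj(c,o)
    save(c); return True
E
python3 - <<'E'
from plant import bot
from h import *
o=bot.observe(); c=dict(p=[.4776,.1218,.0655],az=float(o["qpos"][0]-o["qpos"][5]))
turn(bot,c,-.34,.06); print(turn(bot,c,-.80,.02)); st(bot)
E
```

```text
dial -0.272 cmd -0.274 Mz -0.03 F [-1.2  4.   0.2]
dial -0.332 cmd -0.334 Mz 0.01 F [-1.7  5.5 -0.2]
dial -0.339 cmd -0.340 Mz 0.02 F [-0.9  0.4  0.2]
dial -0.360 cmd -0.360 Mz -0.06 F [-0.4  0.4 -0.6]
dial -0.380 cmd -0.380 Mz -0.06 F [-0.1 -0.7 -1.5]
dial -0.399 cmd -0.400 Mz 0.09 F [ 0.5 -1.2 -1.1]
dial -0.419 cmd -0.420 Mz 0.29 F [-0.2 -1.9 -1.7]
True
 13.48 tcp [0.4775 0.1221 0.0655] F [-0.2 -1.9 -1.7] M [-0.08 -0.06  0.29] gap 0.014 q1 0.116 q6 -1.143
```

Stop felt at about −0.40, within the expected range. I'll back off slightly and press.

```bash
python3 - <<'E'
from plant import bot
from h import *
c=load(); c["az"]+=.035; o=go(bot,c); st(bot,"back")
print(press(bot,c,.006)); st(bot)
E
```

```text
back 13.73 tcp [0.4775 0.1221 0.0655] F [ 0.6 -2.2 -2.4] M [-0.37 -0.12  0.09] gap 0.0138 q1 0.116 q6 -1.177
press 1.00 mm act z 0.0645 Fz -1.9 Mz 0.03
press 2.00 mm act z 0.0634 Fz -0.8 Mz 0.01
press 3.00 mm act z 0.0624 Fz -2.5 Mz -0.01
press 4.00 mm act z 0.0614 Fz -1.9 Mz -0.02
press 5.00 mm act z 0.0604 Fz -1.7 Mz 0.02
press 6.00 mm act z 0.0594 Fz -2.6 Mz 0.06
True
 15.23 tcp [0.4775 0.1222 0.0594] F [ 1.7 -3.2 -2.6] M [-0.77 -0.25  0.06] gap 0.0141 q1 0.116 q6 -1.177
```

```bash
python3 - <<'E'
from plant import bot
from h import *
c=load(); print(press(bot,c,.0015,.0005,lim=10)); st(bot)
g=bot.grab_frame("side");np.savez("side3.npz",**g)
a=lambda n:cv2.resize(np.load(n)["color"][160:220,205:275,::-1],(400,343),interpolation=cv2.INTER_CUBIC)
cv2.imwrite("pics/g4.png",np.hstack([a("side2.npz"),a("side3.npz")]))
E
```

```text
press 0.50 mm act z 0.0590 Fz 1.5 Mz 0.01
press 1.00 mm act z 0.0589 Fz 7.6 Mz 0.03
press 1.50 mm act z 0.0587 Fz 11.0 Mz -0.03
False
 15.98 tcp [0.4774 0.1222 0.0587] F [-2.2 -4.9 11. ] M [-0.85  0.51 -0.03] gap 0.0141 q1 0.117 q6 -1.177
```

View pics/g4.png

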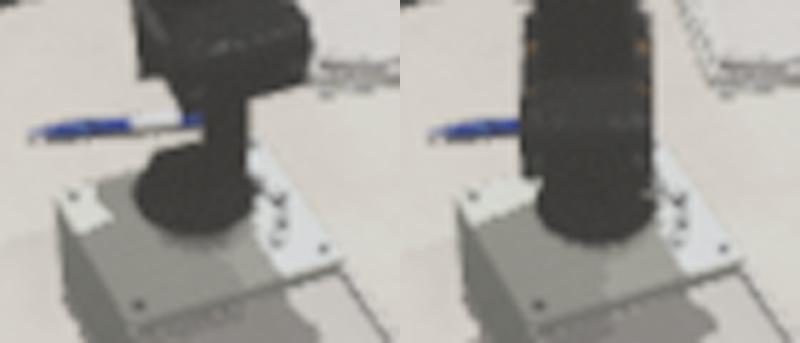

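The second panel shows the skirt sitting lower (bottom edge about 243, was 237). Fz rose only after about 6.4 mm, at the next ledge, so step 1 is in. Next: left.

```bash
python3 - <<'E'
from plant import bot
from h import *
c=load(); c["p"][2]=.0593; go(bot,c); st(bot,"relieved")
r=turn(bot,c,.34,.09)
if not r: r=turn(bot,c,.80,.02)
print(r); st(bot)
E
```

```text
relieved 16.28 tcp [0.4775 0.1222 0.0593] F [-0.3 -3.4  2. ] M [-0.79 -0.01  0.04] gap 0.0138 q1 0.116 q6 -1.177
dial -0.295 cmd -0.295 Mz 0.08 F [ 0.6 -5.1  0.6]
dial -0.208 cmd -0.205 Mz 0.02 F [ 0.  -1.8  0.4]
dial -0.119 cmd -0.115 Mz 0.08 F [-1.  -3.5 -0.4]
dial -0.029 cmd -0.025 Mz -0.01 F [ 0.  -5.8  0.3]
dial 0.061 cmd 0.065 Mz 0.03 F [-0.3 -2.9 -1.7]
dial 0.150 cmd 0.155 Mz 0.05 F [-0.2 -2.5 -2.4]
dial 0.241 cmd 0.245 Mz 0.04 F [ 0.4 -4.8 -2.6]
dial 0.331 cmd 0.335 Mz 0.05 F [ 0.9 -5.2 -2.6]
dial 0.338 cmd 0.340 Mz -0.07 F [-0.8 -3.4 -3. ]
dial 0.359 cmd 0.360 Mz 0.05 F [ 1.2 -2.2 -4.3]
dial 0.379 cmd 0.380 Mz 0.02 F [ 0.9 -2.2 -3.9]
dial 0.399 cmd 0.400 Mz 0.03 F [ 1.6 -3.2 -5.3]
dial 0.420 cmd 0.420 Mz 0.03 F [ 1.1 -3.8 -5. ]
dial 0.439 cmd 0.440 Mz -0.22 F [ 1.  -3.7 -4.9]
True
 19.78 tcp [0.4776 0.121  0.0593] F [ 1.  -3.7 -4.9] M [-0.67 -0.17 -0.22] gap 0.0138 q1 0.114 q6 -2.004
```

Stop felt at about +0.43. I'll back off and press step 2.

```bash
python3 - <<'E'
from plant import bot
from h import *
c=load(); c["az"]-=.035; go(bot,c); st(bot,"back")
if press(bot,c,.006):
    print(press(bot,c,.0015,.0005,lim=8)); st(bot)
E
```

```text
back 20.03 tcp [0.4776 0.1211 0.0593] F [ 1.3 -2.7 -6. ] M [-0.64 -0.12  0.03] gap 0.0143 q1 0.114 q6 -1.97
press 1.00 mm act z 0.0584 Fz -1.4 Mz -0.03
press 2.00 mm act z 0.0573 Fz -0.4 Mz -0.03
press 3.00 mm act z 0.0562 Fz -1.0 Mz -0.03
press 4.00 mm act z 0.0552 Fz -1.6 Mz -0.04
press 5.00 mm act z 0.0542 Fz -2.7 Mz -0.05
press 6.00 mm act z 0.0532 Fz -1.6 Mz -0.00
press 0.50 mm act z 0.0529 Fz 2.2 Mz -0.03
press 1.00 mm act z 0.0527 Fz 7.9 Mz -0.03
press 1.50 mm act z 0.0525 Fz 13.0 Mz -0.01
False
 22.28 tcp [0.4777 0.1211 0.0525] F [-3.  -4.8 13. ] M [-0.73  0.56 -0.01] gap 0.0137 q1 0.114 q6 -1.97
```

```bash
python3 - <<'E'
from plant import bot
from h import *
c=load(); c["p"][2]=.0531; go(bot,c); st(bot,"relieved")
r=turn(bot,c,.09,.08)
if not r: r=turn(bot,c,-.40,.02)
print(r); st(bot)
if r:
    c["az"]+=.035; go(bot,c); st(bot,"back")
    if press(bot,c,.006): print(press(bot,c,.0015,.0005,lim=8)); st(bot)
E
```

```text
relieved 22.53 tcp [0.4777 0.1211 0.0531] F [ 0.6 -3.9  1. ] M [-0.63 -0.02 -0.02] gap 0.0143 q1 0.114 q6 -1.97
dial 0.327 cmd 0.325 Mz -0.02 F [ 1.3 -1.3 -0.1]
dial 0.248 cmd 0.245 Mz -0.03 F [ 0.7 -0.8  0.5]
dial 0.169 cmd 0.165 Mz -0.03 F [-0.1  2.1 -1.2]
dial 0.094 cmd 0.090 Mz -0.04 F [ 0.9  4.3 -1.1]
dial 0.073 cmd 0.070 Mz 0.01 F [ 0.3  5.2 -1.5]
dial 0.052 cmd 0.050 Mz -0.02 F [-0.3  2.9 -3. ]
dial 0.031 cmd 0.030 Mz -0.07 F [ 0.8  3.3 -2.2]
dial 0.011 cmd 0.010 Mz -0.03 F [ 0.7  3.  -2. ]
dial -0.009 cmd -0.010 Mz -0.02 F [-0.1  3.6 -3.2]
dial -0.029 cmd -0.030 Mz -0.04 F [-0.7  3.7 -3.6]
dial -0.049 cmd -0.050 Mz -0.02 F [-0.   5.7 -4.2]
dial -0.070 cmd -0.070 Mz -0.05 F [ 1.   0.4 -4.3]
dial -0.090 cmd -0.090 Mz -0.01 F [-1.   0.7 -3.9]
dial -0.110 cmd -0.110 Mz -0.01 F [-0.1 -0.  -3.7]
dial -0.130 cmd -0.130 Mz 0.01 F [-0.6 -1.9 -3.8]
dial -0.150 cmd -0.150 Mz -0.07 F [-0.7 -1.9 -4.5]
dial -0.169 cmd -0.170 Mz 0.01 F [ 0.  -1.5 -5.3]
dial -0.189 cmd -0.190 Mz 0.29 F [-0.6 -2.2 -4.6]
True
 27.03 tcp [0.4776 0.1218 0.0531] F [-0.6 -2.2 -4.6] M [-0.07  0.16  0.29] gap 0.0141 q1 0.116 q6 -1.374
back 27.28 tcp [0.4775 0.1218 0.0531] F [-0.4 -0.7 -5. ] M [-0.29  0.14  0.07] gap 0.0142 q1 0.116 q6 -1.408
press 1.00 mm act z 0.0522 Fz -1.5 Mz -0.01
press 2.00 mm act z 0.0511 Fz -1.0 Mz -0.01
press 3.00 mm act z 0.0500 Fz -0.7 Mz 0.00
press 4.00 mm act z 0.0490 Fz -1.5 Mz -0.02
press 5.00 mm act z 0.0480 Fz -1.9 Mz 0.00
press 6.00 mm act z 0.0472 Fz 2.5 Mz 0.08
press 0.50 mm act z 0.0471 Fz 8.7 Mz -0.00
False
 29.03 tcp [0.4779 0.1218 0.0471] F [-3.  -2.5  8.7] M [-0.65  0.72 -0.  ] gap 0.0139 q1 0.116 q6 -1.408
```

```bash
python3 - <<'E'
from plant import bot
from h import *
c=load(); c["p"][2]=.0472; go(bot,c); bot.release(); st(bot,"rel")
bot.line_to([*c["p"][:2],.12],v=.1)
q=quat(YAW+np.pi/2); H=np.array([.4944,-.0342])
bot.move_to([*H,.12-.0],q)
for z in (.085,.0755): bot.line_to([*H,z-OFF],v=.08); o=st(bot,"down")
bot.grasp(6); bot.dwell(.1); o=st(bot,"grip")
E
```

```text
rel 30.64 tcp [0.4776 0.1218 0.0472] F [-0.3 -0.  -0.5] M [ 0.04 -0.   -0.01] gap 0.0952 q1 0.116 q6 -1.408
down 33.28 tcp [ 0.4946 -0.0342  0.0454] F [-0.  -0.2 -0.4] M [ 0.01 -0.03 -0.01] gap 0.0953 q1 -0.202 q6 -1.881
down 33.55 tcp [ 0.4942 -0.0342  0.0354] F [-0.3  0.5  0.5] M [ 0.02  0.03 -0.03] gap 0.0949 q1 -0.202 q6 -1.881
grip 34.91 tcp [ 0.4944 -0.0341  0.0355] F [-0.5  0.8  0.2] M [ 0.28 -0.09  0.04] gap 0.0118 q1 -0.202 q6 -1.881
```

```bash
python3 - <<'E'
from plant import bot
from h import *
bot.grasp(12)
H=np.array([.4944,-.0341]); d=np.array([np.sin(YAW),-np.cos(YAW)])
side=np.array([d[1],-d[0]])
off=0.
for s in [.002,.005]+list(np.arange(.015,.086,.01))+[.087,.088,.089,.090,.091,.0915]:
    p=H+d*s; bot.line_to([*p,.0355],v=.06); o=bot.observe(); F=o["contact_force"]
    print("s %.4f act %.4f Fd %.1f Fs %.1f Fz %.1f gap %.4f"%(s,(o["tcp_pos"][:2]-H)@d,F[:2]@d,F[:2]@side,F[2],o["finger_gap"]))
    if -(F[:2]@d)>11: break
st(bot)
E
```

```text
s 0.0020 act 0.0022 Fd -0.1 Fs -1.3 Fz 0.9 gap 0.0117
s 0.0050 act 0.0054 Fd 2.4 Fs 0.7 Fz -1.1 gap 0.0118
s 0.0150 act 0.0156 Fd 2.6 Fs -0.1 Fz -0.8 gap 0.0118
s 0.0250 act 0.0255 Fd 1.8 Fs -1.0 Fz -0.8 gap 0.0118
s 0.0350 act 0.0354 Fd 2.1 Fs -1.7 Fz -2.4 gap 0.0121
s 0.0450 act 0.0453 Fd 1.1 Fs -2.1 Fz -3.0 gap 0.0122
s 0.0550 act 0.0552 Fd 2.1 Fs -3.1 Fz -2.0 gap 0.0120
s 0.0650 act 0.0651 Fd 2.4 Fs -3.8 Fz -3.5 gap 0.0121
s 0.0750 act 0.0751 Fd 2.2 Fs -5.6 Fz -3.6 gap 0.0119
s 0.0850 act 0.0850 Fd 1.7 Fs -5.3 Fz -3.9 gap 0.0119
s 0.0870 act 0.0867 Fd 1.9 Fs -4.4 Fz -5.1 gap 0.0119
s 0.0880 act 0.0876 Fd -0.3 Fs -4.6 Fz -3.3 gap 0.0115
s 0.0890 act 0.0885 Fd -0.6 Fs -6.4 Fz -3.1 gap 0.0118
s 0.0900 act 0.0885 Fd -7.7 Fs -8.4 Fz -2.7 gap 0.0118
s 0.0910 act 0.0885 Fd -15.7 Fs -10.5 Fz -1.2 gap 0.0118
 39.41 tcp [ 0.5041 -0.1221  0.0355] F [ 8.7 16.7 -1.2] M [ 2.94 -1.41  0.06] gap 0.0118 q1 -0.366 q6 -2.047
```

The lid ran freely and met its end stop. Relieve, let go, retreat and check.

```bash
python3 - <<'E'
from plant import bot
from h import *
H=np.array([.4944,-.0341]); d=np.array([np.sin(YAW),-np.cos(YAW)])
p=H+d*.0888; bot.line_to([*p,.0355],v=.05); st(bot,"relieved"); bot.release()
bot.line_to([*p,.16],v=.15); st(bot,"up")
bot.movej([1.232,.491,1.559,0,1.092,-.106]); st(bot,"home")
f=bot.grab_frame("top");g=bot.grab_frame("side");np.savez("top9.npz",**f);np.savez("side9.npz",**g)
C,D=rays(f,[(257,246),(262,240)]);
a=cv2.resize(f["color"][195:290,222:352,::-1],(400,292),interpolation=cv2.INTER_CUBIC)
b=cv2.resize(g["color"][175:275,205:305,::-1],(400,400),interpolation=cv2.INTER_CUBIC)
t=np.zeros((600,800,3),np.uint8); t[:292,:400]=a; t[:400,400:]=b
t[300:,:400]=cv2.resize(f["color"][:,:,::-1],(400,300),interpolation=cv2.INTER_AREA); cv2.imwrite("pics/end.png",t)
# bystander change
f0=np.load("top0.npz"); df=(np.abs(f["color"].astype(int)-f0["color"]).sum(2)>90).astype(np.uint8)
n,_,s,_=cv2.connectedComponentsWithStats(df); print(s[1:][s[1:,4]>4].tolist())
H1=[.4944+d[0]*.09,-.0344+d[1]*.09,.091]; print("expected handle top px",proj(f,H1), "3D dial top", (C+D*np.array([f["depth"][246,257],f["depth"][240,262]])[:,None]).round(3).tolist())
E
```

```text
relieved 39.66 tcp [ 0.5041 -0.1215  0.0355] F [ 5.4  3.6 -3.6] M [ 0.51 -1.02  0.07] gap 0.0115 q1 -0.364 q6 -2.044
up 42.02 tcp [ 0.5036 -0.1222  0.1593] F [ 0.1 -0.7  0.1] M [ 0.07  0.03 -0.01] gap 0.0955 q1 -0.366 q6 -2.044
home 44.89 tcp [0.1451 0.6078 0.1756] F [ 0.  -0.2  0.5] M [0.04 0.   0.03] gap 0.0952 q1 1.231 q6 -0.106
[[328, 214, 11, 21, 117], [271, 217, 29, 17, 138], [298, 223, 13, 26, 171], [245, 237, 8, 13, 21], [254, 236, 15, 11, 36], [275, 238, 2, 5, 5], [329, 239, 26, 12, 101], [255, 243, 2, 3, 5], [278, 247, 4, 12, 12], [261, 253, 8, 7, 15], [249, 256, 6, 4, 7], [256, 259, 3, 2, 5], [48, 377, 9, 1, 9]]
expected handle top px [[333.75684136 223.93252546]] 3D dial top [[0.479, 0.117, 0.117], [0.213, 0.106, 1.584]]
```

View pics/end.png

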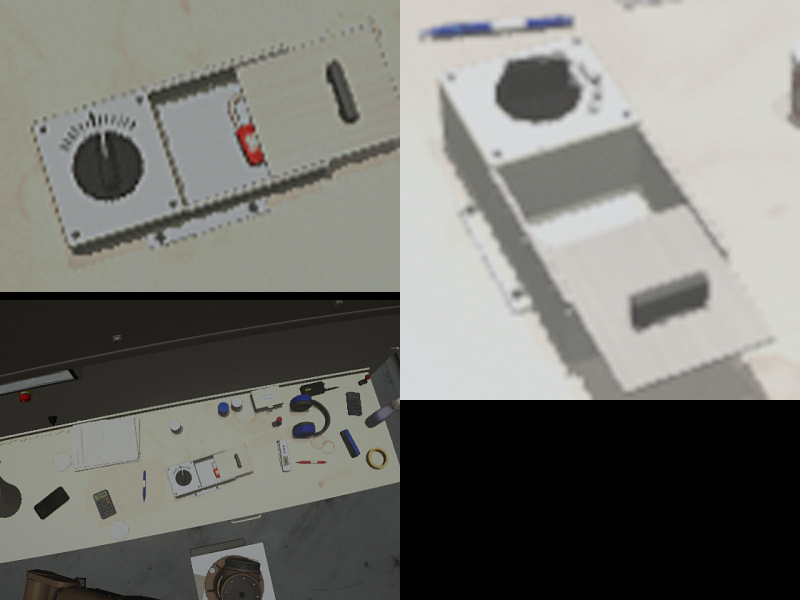

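```bash
python3 -c "
from plant import bot
bot.job_done()"
```

```text
the job is handed in; nothing more can be done
```

The key box is open and the job is handed in. The arm finished at about 45 s of the 72 s allowed, back at its start pose and touching nothing.

**Combination:** I turned the dial until I felt each stop, backed off slightly and pressed.

| Gate | Direction | Stop felt at (rad) |
|---|---|---|
| 1 | right | about −0.40 |
| 2 | left | about +0.43 |
| 3 | right | about −0.18 |

- **Forces on the dial:** turning torque stayed at or below about 0.29 N m and pressing force at or below about 13 N, within the lock's limits.
- **Dial home:** it sank in three steps to about 18 mm.

**Lid:** it slid with about 2 N and met a solid end stop. I pushed about 16 N at the stop before easing off and letting go.

**Last checks:**
- In the top view the handle is about 1 pixel from where it should be at 90 mm open. The padlock is visible in the well.
- Comparing the top view before and after showed changes only at the box, apart from one thin line in the bottom-left corner by the arm. The things around it look undisturbed.

**What disagreed:**
- **Fingertip position:** the real fingertips sit about 40 mm behind the reported TCP. My first grasp closed on nothing above the knob, without contact. I measured the offset from depth images and corrected for it.
- **Lid travel:** the arm measured 88.5 mm at the stop instead of 90 mm. I put that down to a small offset where it gripped, because the stop was firm.
- **Dial height:** depth read the knob's top at 117 mm instead of 113 mm. That is within the depth noise, and the lid came free.

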